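Hang the large eye weight in its cabinet

ROBOT

A 6-joint arm with a two-finger parallel gripper is mounted at the origin on a cart in front of the work surface, level with it; the furniture and walls round the work are solid. World frame = base frame: x ahead of the robot, y to its left, z up, the work surface at z = 0. Lengths are in mm, angles in rad, forces in N, time in s.
With the tool pointing down it reaches from about 350 to 875 mm from the base axis. Payload 4.2 kg.
Tool frame: the origin (TCP) lies at the very end of the fingers, on their centre line; the grasp point (between the pads) lies 19 mm behind it; z points along the fingers, y is the line along which they close (so a half turn about z gives the same grasp; the last joint's range is limited). The gripper opens to 85 mm and grips with 20 to 120 N. Pads are 22 mm wide; open, the fingers measure 114 mm over their backs; the gripper's body (76 mm by 85 mm) begins 54 mm behind the grasp point. The pads swing forward as they close: fully open they stand 13 mm farther back than shut.
Start: joints at [1.563, 0.385, 0.008, 0, -1.194, -0.259], TCP at [164.747, 602.875, 231.312] pointing down, gripper open.
Joint ranges: [-3.14, 3.14], [-1.21, 2.06], [-1.07, 1.41], [-3.16, 2.05], [-2.99, -0.16], [-3.1, 3.1]. Speed limits (rad/s): [2.79, 2.79, 3.14, 3.14, 3.14, 3.14].

INTERFACE

Orientations are given as a unit quaternion [x, y, z, w].
In Python, from station import robot gives the robot as it stands.
- The arm moves only by the tool apply_moves, never from a script. Its argument "deltas" is a list of rows, each a list of 7 numbers: the turn, a rotation vector about the tool's x, y, z in rad, then the shift along the tool's x, y, z in cm, then the opening, from -1 (shut) to 1 (fully open). In form: [[rx, ry, rz, x, y, z, grip], ...]. A call has 1 to 20 rows; each row is the pose to reach, as a shift and turn from the pose commanded when the call began, along the tool's axes at that moment; what a row does not reach only later rows make up. A row lasts 1/12 s, in which the tool goes at most 41.7 mm and 7.16 degrees, less where a joint would pass 70% of its speed; a pose out of reach is approached as far as the arm can. A call with a gripper value outside its range is refused whole. The fingers move at their own pace and stop on an object; the grip force is fixed at half the most. Time passes only in rows, so rows that repeat a pose let the fingers close. It gives the time, the measured TCP pose, the force, the opening and the grip force at its end, in the units of the state.
- robot.sense(): the state, without advancing time (a new reading comes with each control period).
- robot.camera(name): name is "side" or "top" or "wrist"; returns a dict with "frame" (384x512x3 uint8, red, green, blue), "range_z" (384x512 float32, mm along the optical axis (not along the pixel's ray), 0 where there is no reading), "camera_matrix" (3x3 intrinsics, pixels), "world_to_cam" (4x4, takes a point from world to camera coordinates); the wrist camera has in their place "hand_eye" (4x4, takes a point from camera to tool coordinates, whose origin is the TCP and whose axes are the flange's). Camera axes: x right, y up, looking along -z (the intrinsics and any distortion apply to the point x, -y, -z); pixel columns grow to the right and rows downward; lengths in mm; the calibration is good to about 2 mm. The wrist camera is an equidistant fisheye: a pixel r from the principal point sees the ray r / f radians off the axis. A picture is of the moment at which its call begins: read the wrist's pose just before it.
- robot.finish_job(): hands the job in; it is judged then, once.
The state is a dict: "t": time; "joint_positions": joint angles; "joint_velocities": joint speeds; "effort": joint torques, N m; "tool_pos": TCP position; "eef_rot": TCP orientation; "ft_force": force on the tool from outside, world axes, zero at the start; "ft_torque": the same for the moment, N m; "opening": opening from 0.0 (shut) to 1.0 (fully open); "finger_force": force on a finger pad.
Only numpy, scipy, OpenCV 4.12 (cv2) and the standard library are available. Lean on these libraries where they do the work, as an engineer would, in place of code of your own. Each camera call takes 0.05 s, during which the arm holds its last target. There are 200 camera calls.

TASK

Put the larger of the two steel eye weights away: slide the lid on top of the small grey cabinet fully open, lower the weight through the opening and hang it by its eye on the hook inside, without the weight or the gripper touching the cabinet itself, then slide the lid fully shut over it. Leave the smaller weight and the other things on the desk where they are.

Things in the scene. Friction and masses are not known exactly. Their poses are not given: they have to be found in the camera images.
- cabinet: Fixed grey metal cabinet, clear front window; origin on the desk straight under the hook's seat; x into its depth (away from the window), y to its left, z up. Spans x -90..+75, y -185..+62, z 0..140 mm; 4 mm roof with an opening x -78..+34, y -48..+48 mm; empty inside but for the hook, floor at z 4 mm. Weight and gripper must not touch it; lid and track may be pushed.
- track: Two fixed thin aluminium rails on the cabinet's roof, running along y at x -88..-80 and +42..+50 mm, top at z 149.5 mm, guiding the lid, which belongs to this body. Origin and axes are the same as the cabinet's.
- lid (a joint): Sliding lid over the roof opening, 130 (x) x 112 (y) mm aluminium plate, its upper face at z 146.5 mm. 0 = fully shut, grows as it slides along the cabinet's -y, 0.108 m = fully open with the opening wholly clear (hard stops at both ends). Stiff sliding, about 1.2 N of friction, stays where it is left.
- lid_bar (a point): Middle of the top edge of the upright dark steel bar on the lid, the bar by which the lid is pushed: 72 mm long along the cabinet's x, 8 mm thick along y, 22 mm tall above the lid's face, top at z 168.5 mm. Shut, it lies at cabinet x -19, y -30 mm; it moves with the lid. Its axes are the cabinet's.
- hook: Fixed steel hook inside the cabinet, same origin and axes as it: a level 7 mm round rod from the back wall towards the window (-x), axis at y 0, z 96.5 mm, ending in an upturned 7 mm tip at x -16 mm (front face x -19.5, top z 112 mm). A stop collar 18 mm across sits at x +12..+16 mm; the eye rests on the rod between tip and collar.
- hook_seat (a point): Top of the hook's rod at the middle of the seat between tip and collar (cabinet x 0, y 0, z 100 mm); axes as the cabinet's.
- large_weight: Larger loose steel eye weight, 0.3 kg, upright, 106 mm tall; origin under its centre, z up. Round base 34 mm across, 40 tall, short cone to 46; on it a flat eye frame 8 mm thick (x), 32 wide (y) with a window 22 mm wide (y), z 50 to 76 mm, open through along x; above it, z 82 to 106 mm, a grip tab 24 mm wide (y), 10 thick (x). Same after a half turn.
- large_weight_eye (a point): Middle of the underside of the window's top bar of the large weight (76 mm above its underside), the place that rests on the hook's rod; axes as the weight's.
- small_weight: Smaller loose eye weight of the same form, base 24 mm across, 92 mm tall; origin at the centre of its underside. Bystander, to be left alone.
- multimeter: Loose yellow hand multimeter, 140 x 70 x 44 mm, lying flat; origin under its centre. Bystander.
- tip_tin: Loose round red tin, 64 mm across, 25 mm tall; origin under its centre. Bystander.
- tape_roll: Loose black roll of tape, 50 mm across, 20 mm tall, lying flat; origin under its centre. Bystander.

How it is judged (in metres and radians):
On the way, in this order (a step that is already met when the one before it is completed fails the run):
1. the lid has been slid fully open (value of joint lid above 0.1 m), for 0.1 s.
2. the large weight hangs released on the hook while the lid is open (distance between large_weight_eye and hook_seat below 0.016 m and contact force between large_weight and hook above 1 N and angle between large_weight's own z axis and vertical below 0.2 rad and contact force between large_weight and cabinet below 0.2 N and contact force between large_weight and the fingers below 0.1 N and value of joint lid above 0.09 m), for 0.2 s.
3. the lid has been slid fully shut (value of joint lid below 0.005 m), for 0.1 s.
At the end, for the whole second after the job is handed in: The large weight hangs upright (within 0.2 rad) and still (under 0.05 m/s) on the hook, the eye's top bar within 16 mm of the hook's seat and its load carried by the hook, touching neither the cabinet nor the gripper, and the lid is shut to within 5 mm (distance between large_weight_eye and hook_seat below 0.016 m and contact force between large_weight and hook above 1 N and angle between large_weight's own z axis and vertical below 0.2 rad and contact force between large_weight and cabinet below 0.2 N and contact force between large_weight and the fingers below 0.1 N and value of joint lid below 0.005 m and linear speed of large_weight below 0.05 m/s).
It fails at once if the large weight touches the cabinet (over 1 N) (contact force between large_weight and cabinet above 1 N).
It fails at once if the large weight touches the lid or its track (over 1 N) (contact force between large_weight and track above 1 N).
It fails at once if the gripper or arm touches the cabinet (over 1 N; pushing the lid is fine) (contact force between any of the fingers, the arm and cabinet above 1 N).
It fails at once if a bystander is moved by more than 20 mm (distance of any of small_weight, multimeter, tip_tin, tape_roll from where it was at the start of the episode above 0.02 m).
It also fails if it takes over 72 s, if anything falls off the work surface, if the arm or the gripper's body presses on something with over 40 N, if the wrist force passes 120 N, or if a joint passes its speed limit or range.

## Working session

There is one attempt and no reset: what is moved stays moved. The work goes in short steps, Python scripts to look and compute and a tool call to move; the robot and the scene stay as the last step left them, time stands still between calls to the robot, and variables do not carry over. Pictures are saved under pics/ and viewed, at most 10 in all, crops included, and the job is handed in when it is done.

Besides the shell and the picture viewer there is one more tool, called after "Request:" by a JSON object that holds its "api" and its "payload", one argument or row to a line. apply_moves: Moves the arm, as the interface text tells. Its arguments: {"type":"object","properties":{"deltas":{"type":"array","items":{"type":"array","items":{"type":"number"}}}},"required":["deltas"]}

```bash
mkdir -p pics; ls; cat > h.py <<'E'
import numpy as np,cv2
from station import robot
def cam(n,save=None):
    s=robot.sense(); c=robot.camera(n)
    if save: cv2.imwrite('pics/'+save,c['frame'][:,:,::-1])
    c['s']=s; return c
def pts(c):
    # world points per pixel from range
    K=np.array(c['camera_matrix']); z=c['range_z']; v,u=np.mgrid[:z.shape[0],:z.shape[1]]
    P=np.stack([(u-K[0,2])/K[0,0]*z,-(v-K[1,2])/K[1,1]*z,-z,np.ones_like(z)],-1)
    return (P@np.linalg.inv(c['world_to_cam']).T)[...,:3]
E
python3 - <<'E'
from h import *
print(robot.sense())
for n in('side','top'):
    c=cam(n,n+'0.png'); print(n,c['camera_matrix'],c['world_to_cam'],[k for k in c])
    np.savez(n+'0.npz',P=pts(c),f=c['frame'],z=c['range_z'])
E
```

```text
pics
{'t': 0.0, 'joint_positions': array([ 1.56259182e+00,  3.85550563e-01,  6.58515240e-03, -5.33220714e-04,
       -1.19398953e+00, -2.58645967e-01]), 'joint_velocities': array([-0.0011371 ,  0.00216511,  0.00020581,  0.00192075, -0.00037865,
        0.00022003]), 'effort': array([ 1.10355199e-03, -3.92286944e+01,  1.88399577e+01,  4.18607980e+00,
       -4.56464215e-03, -6.10223818e-07]), 'tool_pos': array([164.59951066, 602.30967121, 230.20420844]), 'eef_rot': array([ 9.91098352e-01, -1.33127120e-01, -1.11061158e-04,  1.10180492e-03]), 'ft_force': array([-0.61104421,  0.91867807,  1.70434106]), 'ft_torque': array([-0.05302114,  0.01412097, -0.00305646]), 'finger_force': 0.0, 'opening': 0.9994192395192768}
side [[360.72821383   0.         258.61404892]
 [  0.         360.72821383 194.83231755]
 [  0.           0.           1.        ]] [[-9.77227928e-01 -2.11893449e-01 -1.12580059e-02  5.87248358e+02]
 [ 1.34958371e-01 -6.61601915e-01  7.37610428e-01 -1.04267354e+02]
 [-1.63743136e-01  7.19294148e-01  6.75132664e-01 -9.34353715e+02]
 [ 0.00000000e+00  0.00000000e+00  0.00000000e+00  1.00000000e+00]] ['frame', 'range_z', 'camera_matrix', 'world_to_cam', 's']
top [[381.82522345   0.         254.46277672]
 [  0.         381.82522345 190.46840066]
 [  0.           0.           1.        ]] [[-6.58425141e-03 -9.99785852e-01 -1.96188112e-02  1.09277891e+02]
 [ 9.99391218e-01 -7.25131573e-03  3.41264224e-02 -5.78786840e+02]
 [-3.42613765e-02 -1.93821706e-02  9.99224944e-01 -9.42245780e+02]
 [ 0.00000000e+00  0.00000000e+00  0.00000000e+00  1.00000000e+00]] ['frame', 'range_z', 'camera_matrix', 'world_to_cam', 's']
```

View pics/top0.png

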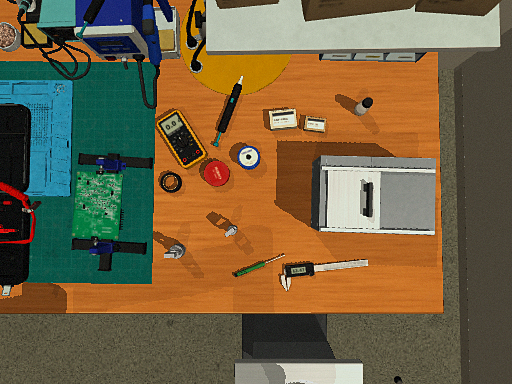

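View pics/side0.png

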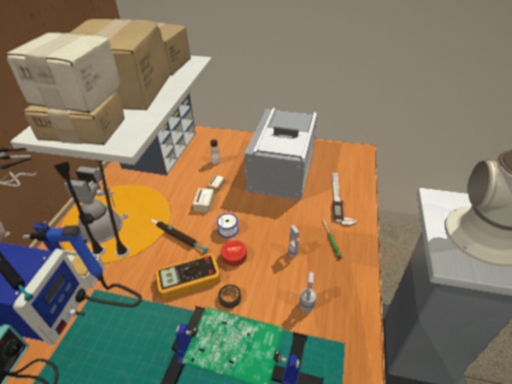

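Top view: the cabinet is at px (318–437, 155–233) with the bar at (368,198). The eye weights are at about (175,252) and (230,230), and the left one looks larger. The side view agrees, with the weights at (308,292) and (293,240).

```bash
python3 - <<'E'
from h import *
d={n:np.load(n+'0.npz') for n in('top','side')}
P=d['top']['P'];f=d['top']['f'];z=d['top']['z']
# cabinet: roof/rails pixels
X=P.reshape(-1,3)
W=P[120:260,300:450].reshape(-1,3)
for lo,hi in((132,143.5),(143.5,148),(148,156),(160,175)):
    m=(W[:,2]>lo)&(W[:,2]<hi);Q=W[m];
    r=cv2.minAreaRect(Q[:,:2].astype(np.float32)); print(lo,hi,m.sum(),np.median(Q[:,2]),r, Q.mean(0))
for n in d:
  P=d[n]['P']; 
  for nm,c in(('L',(175,250) if n=='top' else (308,290)),('S',(228,228) if n=='top' else (293,240))):
    u,v=c; Q=P[v-32:v+28,u-25:u+25].reshape(-1,3)
    print(n,nm,'desk',np.median(Q[:,2]))
    for lo,hi in((8,40),(44,80),(80,115)):
        q=Q[(Q[:,2]>lo)&(Q[:,2]<hi)]
        if len(q)>3: print(lo,len(q),q.mean(0).round(1),q.min(0).round(),q.max(0).round(), cv2.minAreaRect(q[:,:2].astype(np.float32)))
E
python3 -c "
import cv2,numpy as np
a=cv2.imread('pics/top0.png')[205:270,150:250];b=cv2.imread('pics/side0.png')[215:315,265:335]
a=cv2.resize(a,(600,390),interpolation=2);b=cv2.resize(b,None,fx=3.9,fy=3.9,interpolation=2)[:390]
cv2.imwrite('pics/z.png',cv2.resize(np.hstack([a,b]),None,fx=.9,fy=.9))"
```

```text
132 143.5 4957 140.2661451078119 ((564.736328125, -159.73171997070312), (248.00001525878906, 165.17733764648438), 87.97472381591797) [ 571.92997929 -190.7349525   140.20089575]
143.5 148 2462 146.3451277732645 ((564.4830322265625, -158.54830932617188), (242.11839294433594, 160.621337890625), 87.33235931396484) [ 555.9099607 -108.5128746  146.23474  ]
148 156 1235 149.26259728009813 ((553.18505859375, -157.8605499267578), (239.99600219726562, 137.98605346679688), 87.91313171386719) [ 552.84140408 -137.61167247  149.57243618]
160 175 164 167.99876423326657 ((553.595947265625, -137.5830535888672), (9.182646751403809, 68.8969497680664), 87.28671264648438) [ 554.50315386 -136.61775751  167.56011742]
top L desk -0.19677635700293195
8 54 [437.  287.8  28.2] [416. 280.   9.] [449. 310.  40.] ((434.19244384765625, 293.2903137207031), (33.03864288330078, 26.458518981933594), 22.81023406982422)
44 38 [435.8 292.5  53.4] [430. 281.  45.] [441. 311.  80.] ((437.0867919921875, 295.0653991699219), (30.466102600097656, 8.766031265258789), 79.48819732666016)
80 75 [433.3 293.8  99.4] [428. 281.  80.]
[... 960 characters left out ...]
5), 56.252525329589844)
80 96 [429.8 301.3  99.5] [425. 283.  80.] [435. 312. 110.] ((429.85870361328125, 297.57293701171875), (9.823131561279297, 29.23847770690918), 1.4850246906280518)
side S desk 1.491626163416072
8 108 [481.7 165.9  26.6] [469. 149.   8.] [492. 176.  39.] ((481.6243591308594, 163.29351806640625), (18.68211555480957, 29.52902603149414), 50.312137603759766)
44 78 [479.5 164.7  63.1] [468. 149.  44.] [493. 176.  80.] ((480.7347717285156, 161.24310302734375), (10.19310188293457, 33.69960021972656), 43.34577178955078)
80 66 [480.4 163.2  89.8] [470. 150.  80.] [491. 173.  95.] ((480.5252685546875, 161.21478271484375), (10.275193214416504, 26.1365966796875), 36.02423095703125)
```

View pics/z.png

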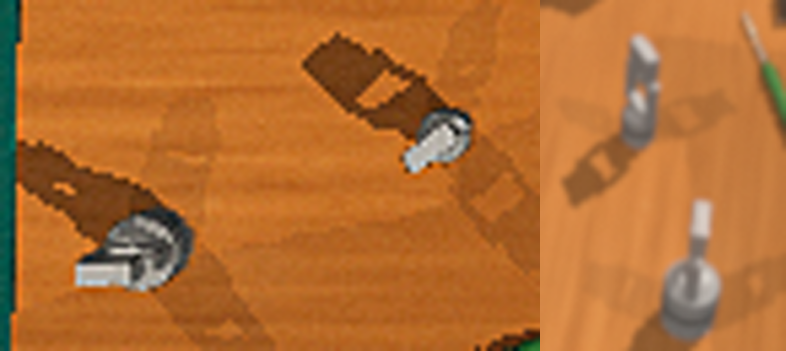

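The crop shows the larger weight on the left, its tab lying along world y (yaw about 0), centre about (431.5, 296). Cabinet yaw is about -2.0° and its origin about (574.4, -98.5). The bar is at (554, -137), so the lid may start slightly open. Moving above the bar now.

```bash
cat >> h.py <<'E'
from scipy.spatial.transform import Rotation as Ro
def row(p,yaw=-2.03,s=None):
    "delta row (no grip) to world TCP p, tool x at yaw deg, tool down"
    s=s or robot.sense(); R=Ro.from_quat(s['eef_rot']); a=np.radians(yaw)/2
    T=Ro.from_euler('z',yaw,degrees=True)*Ro.from_quat([1,0,0,0])
    r=(R.inv()*T).as_rotvec(); d=R.inv().apply(np.array(p)-s['tool_pos'])/10
    print(r.round(3),d.round(2))
def st():
    s=robot.sense(); R=Ro.from_quat(s['eef_rot']).as_matrix()
    print('t',round(s['t'],2),s['tool_pos'].round(1),'yaw',np.degrees(np.arctan2(R[1,0],R[0,0])).round(2),'tilt',R[:2,2].round(3),'F',s['ft_force'].round(1),s['opening'])
E
python3 -c "
from h import *
st();row([554,-137,205])"
```

```text
t 0.1 [164.6 602.4 230.3] yaw -15.3 tilt [-0.    -0.002] F [0.1 0.1 0.2] 0.9989376384182997
[ 0.002  0.    -0.232] [57.06 61.04  2.66]
```

Request:
{"api": "apply_moves", "payload": {
  "deltas": [
    [0, 0, -0.232, 57.1, 61.0, 2.6, -0.06],
    [0, 0, -0.232, 57.1, 61.0, 2.6, -0.06],
    [0, 0, -0.232, 57.1, 61.0, 2.6, -0.06],
    [0, 0, -0.232, 57.1, 61.0, 2.6, -0.06],
    [0, 0, -0.232, 57.1, 61.0, 2.6, -0.06],
    [0, 0, -0.232, 57.1, 61.0, 2.6, -0.06],
    [0, 0, -0.232, 57.1, 61.0, 2.6, -0.06],
    [0, 0, -0.232, 57.1, 61.0, 2.6, -0.06],
    [0, 0, -0.232, 57.1, 61.0, 2.6, -0.06],
    [0, 0, -0.232, 57.1, 61.0, 2.6, -0.06],
    [0, 0, -0.232, 57.1, 61.0, 2.6, -0.06],
    [0, 0, -0.232, 57.1, 61.0, 2.6, -0.06],
    [0, 0, -0.232, 57.1, 61.0, 2.6, -0.06],
    [0, 0, -0.232, 57.1, 61.0, 2.6, -0.06],
    [0, 0, -0.232, 57.1, 61.0, 2.6, -0.06],
    [0, 0, -0.232, 57.1, 61.0, 2.6, -0.06],
    [0, 0, -0.232, 57.1, 61.0, 2.6, -0.06],
    [0, 0, -0.232, 57.1, 61.0, 2.6, -0.06],
    [0, 0, -0.232, 57.1, 61.0, 2.6, -0.06],
    [0, 0, -0.232, 57.1, 61.0, 2.6, -0.06]
  ]
}}

```text
t: 1.77
tool_pos: [553.8, -135.9, 204.9]
eef_rot: [1.0, -0.018, -0.0, -0.0]
ft_force: [1.1, 0.9, 0.5]
opening: 0.469
finger_force: 0.0
```

```bash
python3 -c "
from h import *
c=cam('wrist','w1.png');st();print(c['camera_matrix'],c['hand_eye']);row([554,-137,153])"
```

```text
t 1.82 [ 556.8 -141.2  204. ] yaw -2.26 tilt [ 0.    -0.003] F [ 5.2 -2.7  2.6] 0.4692053800365399
[[297.31863964   0.         255.64043478]
 [  0.         297.31863964 190.5743349 ]
 [  0.           0.           1.        ]] [[-1.18521656e-03  9.64872492e-01  2.62715948e-01  6.57641898e+01]
 [ 9.99999298e-01  1.14582309e-03  3.03150770e-04 -3.82091767e-01]
 [-8.52416098e-06  2.62716123e-01 -9.64873172e-01 -1.42551820e+02]
 [ 0.00000000e+00  0.00000000e+00  0.00000000e+00  1.00000000e+00]]
[ 0.003 -0.    -0.004] [-0.29 -0.42  5.1 ]
```

View pics/w1.png

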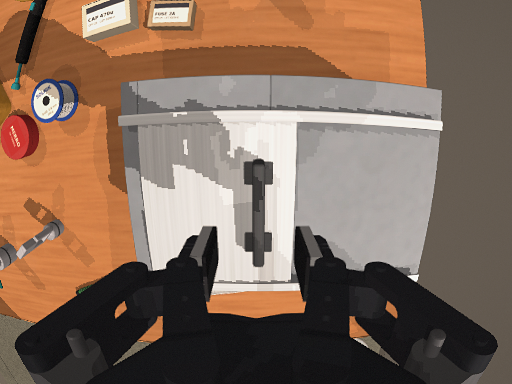

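The wrist view shows the bar upright at col 258, centred between the fingers (210 and 308), and the left edge of the roof is visible. Descending to straddle it.

Request:
{"api": "apply_moves", "payload": {
  "deltas": [
    [0, 0, 0, 0, 0, 1.5, -0.06],
    [0, 0, 0, 0, 0, 3, -0.06],
    [0, 0, 0, 0, 0, 4.5, -0.06],
    [0, 0, 0, 0, 0, 5.1, -0.06],
    [0, 0, 0, 0, 0, 5.1, -0.5],
    [0, 0, 0, 0, 0, 5.1, -0.5],
    [0, 0, 0, 0, 0, 5.1, -0.5]
  ]
}}

```text
t: 2.4
tool_pos: [554.2, -133.7, 155.4]
eef_rot: [1.0, -0.017, 0.001, 0.0]
ft_force: [-0.6, 0.1, 0.0]
opening: 0.252
finger_force: 0.0
```

```bash
python3 -c "
from h import *
st();row([554,-247,153])"
```

```text
t 2.4 [ 554.2 -133.7  155.4] yaw -1.96 tilt [ 0.002 -0.   ] F [-0.6  0.1  0. ] 0.2518447471483793
[ 0.    -0.002  0.001] [ 0.37 11.33  0.24]
```

Request:
{"api": "apply_moves", "payload": {
  "deltas": [
    [0, 0, 0, 0, 1, 0.1, -0.5],
    [0, 0, 0, 0, 2, 0.1, -0.5],
    [0, 0, 0, 0, 3, 0.1, -0.5],
    [0, 0, 0, 0, 4, 0.1, -0.5],
    [0, 0, 0, 0, 5, 0.1, -0.5],
    [0, 0, 0, 0, 6, 0.1, -0.5],
    [0, 0, 0, 0, 7, 0.1, -0.5],
    [0, 0, 0, 0, 8, 0.1, -0.5],
    [0, 0, 0, 0, 9, 0.1, -0.5],
    [0, 0, 0, 0, 9.5, 0.1, -0.5],
    [0, 0, 0, 0, 10, 0.1, -0.5],
    [0, 0, 0, 0, 10.2, 0.1, -0.5],
    [0, 0, 0, 0, 10.2, 0.1, -0.5],
    [0, 0, 0, 0, 10.2, 0.1, -0.5]
  ]
}}

```text
t: 3.57
tool_pos: [549.6, -235.8, 153.1]
eef_rot: [1.0, -0.017, -0.0, 0.0]
ft_force: [0.2, 0.5, 0.1]
opening: 0.256
finger_force: 0.0
```

```bash
python3 -c "
from h import *
st()"
```

```text
t 3.57 [ 549.6 -235.8  153.1] yaw -1.99 tilt [-0.001 -0.   ] F [0.2 0.5 0.1] 0.2564711727610153
```

Request:
{"api": "apply_moves", "payload": {
  "deltas": [
    [0, 0, 0, 0, 0.2, 0, -0.5],
    [0, 0, 0, 0, 0.4, 0, -0.5],
    [0, 0, 0, 0, 0.6, 0, -0.5],
    [0, 0, 0, 0, 0.8, 0, -0.5],
    [0, 0, 0, 0, 0.8, 0, -0.5]
  ]
}}

```text
t: 3.98
tool_pos: [549.4, -242.5, 153.1]
eef_rot: [1.0, -0.018, -0.0, -0.001]
ft_force: [-0.7, 5.8, 0.8]
opening: 0.257
finger_force: 3.0
```

```bash
python3 - <<'E'
from h import *
st(); c=cam('top'); P=pts(c); W=P[120:260,300:460].reshape(-1,3)
st()
for lo,hi in((132,143.5),(165,171)):
    m=(W[:,2]>lo)&(W[:,2]<hi);Q=W[m];print(m.sum(),cv2.minAreaRect(Q[:,:2].astype(np.float32)))
m=(W[:,2]>90)&(W[:,2]<110)
print(W[m].mean(0) if m.any() else 0)
E
```

```text
t 3.98 [ 549.4 -242.5  153.1] yaw -2.01 tilt [-0.001  0.002] F [-0.7  5.8  0.8] 0.257309634341272
t 4.03 [ 549.4 -242.5  153.2] yaw -2.0 tilt [-0.001  0.002] F [-1.2  5.   0.9] 0.24916643531370883
870 ((564.8091430664062, -159.45504760742188), (246.79244995117188, 165.19175720214844), 87.89810943603516)
0 ((0.0, 0.0), (0.0, 0.0), 0.0)
[568.90261526 -36.4722809  100.10163189]
```

Contact force at the stop (5.8 N), and the TCP y fits the cabinet estimate, so the lid is open. Lifting to look at the hook.

Request:
{"api": "apply_moves", "payload": {
  "deltas": [
    [0, 0, 0, 0, -0.5, 0, -0.5],
    [0, 0, 0, 0, -0.5, -3, -0.3],
    [0, 0, 0, 0, -0.5, -7, -0.06],
    [0, 0, 0, -2, -4, -10, -0.06],
    [0, 0, 0, -5, -8, -10.5, -0.06],
    [0, 0, 0, -5, -12, -10.5, -0.06],
    [0, 0, 0, -5, -14.3, -10.5, -0.06],
    [0, 0, 0, -5, -14.3, -10.5, -0.06],
    [0, 0, 0, -5, -14.3, -10.5, -0.06],
    [0, 0, 0, -5, -14.3, -10.5, -0.06],
    [0, 0, 0, -5, -14.3, -10.5, -0.06],
    [0, 0, 0, -5, -14.3, -10.5, -0.06]
  ]
}}

```text
t: 5.03
tool_pos: [504.7, -100.1, 258.1]
eef_rot: [1.0, -0.018, -0.0, 0.0]
ft_force: [0.6, -0.5, 0.5]
opening: 0.469
finger_force: 0.0
```

```bash
cat >> h.py <<'E'
def wpts(c):
    K=np.array(c['camera_matrix']); z=c['range_z']; v,u=np.mgrid[:z.shape[0],:z.shape[1]]
    x=(u-K[0,2])/K[0,0];y=(v-K[1,2])/K[1,1];r=np.hypot(x,y)+1e-9;k=np.tan(r)/r
    P=np.stack([x*k*z,-y*k*z,-z,np.ones_like(z)],-1)@np.array(c['hand_eye']).T
    s=c['s']; return Ro.from_quat(s['eef_rot']).apply(P[...,:3].reshape(-1,3)).reshape(P.shape[:2]+(3,))+s['tool_pos']
E
python3 - <<'E'
from h import *
st(); c=cam('wrist','w2.png'); st(); P=wpts(c); np.savez('w2.npz',P=P,f=c['frame'])
t=np.load('top0.npz')
E
```

```text
t 5.03 [ 504.7 -100.1  258.1] yaw -2.09 tilt [-0.001 -0.   ] F [ 0.6 -0.5  0.5] 0.4691967303167669
t 5.08 [ 504.7 -100.1  258. ] yaw -2.1 tilt [-0.001 -0.   ] F [0.5 0.6 0.6] 0.4713325603933384
```

View pics/w2.png

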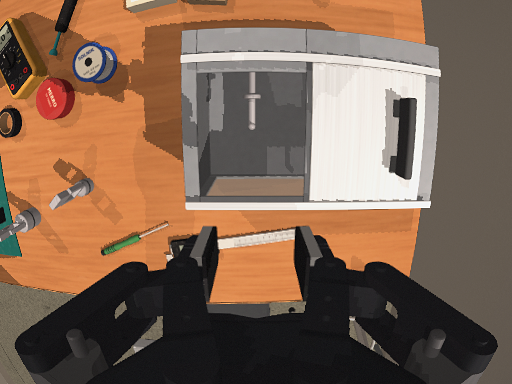

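The lid is fully open and the opening clear, with the hook at px (252, 72–128), tip at (252,127) and collar at (252,97). Next I locate the hook and the opening.

```bash
python3 - <<'E'
from h import *
d=np.load('w2.npz');P=d['P'];s=P[66:136,235:270].reshape(-1,3)
h=s[(s[:,2]>85)&(s[:,2]<120)]
print('hook',len(h),h.min(0),h.max(0))
for lo,hi in((85,103),(103,120)):
    q=h[(h[:,2]>lo)&(h[:,2]<hi)];print(lo,len(q),q.mean(0),q.min(0),q.max(0))
A=np.polyfit(h[:,0],h[:,1],1);print('rod yaw',np.degrees(np.arctan(A[0])),'y@574.4',np.polyval(A,574.4))
W=P[20:215,175:445].reshape(-1,3);
for lo,hi in((136,143.3),(144.8,148),(166,171)):
    q=W[(W[:,2]>lo)&(W[:,2]<hi)];print(lo,len(q),np.median(q[:,2]),cv2.minAreaRect(q[:,:2].astype(np.float32)))
# collar: row-wise width
for v in range(66,136,3):
    q=P[v,240:266];m=(q[:,2]>85)&(q[:,2]<120)
    if m.any():print(v,m.sum(),q[m].mean(0).round(1))
# large weight
q=P[200:260,0:45].reshape(-1,3);q=q[(q[:,2]>84)&(q[:,2]<112)];print('tab',len(q),q.mean(0),cv2.minAreaRect(q[:,:2].astype(np.float32)))
E
```

```text
hook 432 [ 553.38030546 -107.14503815   96.28492954] [611.04379008 -89.96653202 112.3297688 ]
85 353 [584.45347115 -98.16534831  99.25886309] [ 557.94565605 -107.14503815   96.28492954] [611.04379008 -89.96653202 102.2677697 ]
103 79 [569.93852339 -97.88712591 107.95871607] [ 553.38030546 -105.02290811  103.05013262] [587.26839524 -93.20441468 112.3297688 ]
rod yaw -2.529875338892751 y@574.4 -97.78755172901464
136 12688 139.90860170432126 ((566.1004638671875, -159.438720703125), (247.78256225585938, 158.4295654296875), 87.85649871826172)
144.8 13327 146.45843351933237 ((551.3357543945312, -156.66372680664062), (238.95004272460938, 136.79751586914062), 87.3507308959961)
166 657 168.16124709067947 ((548.0499267578125, -234.70013427734375), (8.754467010498047, 71.63520812988281), 87.2294692993164)
72 6 [610.8 -99.5  99.6]
75 6 [607.8 -99.4  99.1]
78 6 [604.6 -99.3  99.5]
81 6 [601.6 -99.2  99.5]
84 7 [598.5 -98.6  99.4]
87 7 [595.5 -98.4  99. ]
90 7 [592.4 -98.3  99.6]
93 7 [589.4 -98.2  99.1]
96 18 [586.1 -98.6 103.1]
99 7 [583.3 -98.   99.3]
102 7 [580.2 -97.8  99.2]
105 7 [577.2 -97.7  99.3]
108 6 [574.1 -97.8  99.1]
111 7 [571.1 -97.5  99.4]
114 7 [568.1 -97.4  99.1]
117 7 [565.  -97.3  99.3]
120 7 [562.  -97.1  98.9]
123 7 [559.2 -97.1 106.4]
126 7 [556.5 -97.1 110.8]
129 5 [553.5 -97.  109.8]
tab 80 [431.78084897 287.94899435  94.45733133] ((433.71380615234375, 291.35064697265625), (18.367761611938477, 9.517288208007812), 56.26488494873047)
```

```bash
python3 -c "
from h import *
row([431.5,296,165],0)"
```

```text
[ 0.     0.001 -0.037] [ -8.76 -39.31   9.3 ]
```

Request:
{"api": "apply_moves", "payload": {
  "deltas": [
    [0, 0, 0, -0.8, -3.9, 0, -0.06],
    [0, 0, 0, -1.7, -7.8, 0, -0.06],
    [0, 0, 0, -2.6, -11.7, 1, -0.06],
    [0, 0, 0, -3.5, -15.6, 2, -0.06],
    [0, 0, 0, -4.4, -19.5, 3, -0.06],
    [0, 0, 0, -5.3, -23.4, 4.5, -0.06],
    [0, 0, 0, -6.2, -27.3, 6, -0.06],
    [0, 0, -0.037, -7.1, -31.2, 7.5, -0.06],
    [0, 0, -0.037, -7.9, -35, 8.5, -0.06],
    [0, 0, -0.037, -8.4, -37.5, 9.3, -0.06],
    [0, 0, -0.037, -8.7, -39, 9.3, -0.06],
    [0, 0, -0.037, -8.8, -39.3, 9.3, -0.06],
    [0, 0, -0.037, -8.8, -39.3, 9.3, -0.06],
    [0, 0, -0.037, -8.8, -39.3, 9.3, -0.06],
    [0, 0, -0.037, -8.8, -39.3, 9.3, -0.06],
    [0, 0, -0.037, -8.8, -39.3, 9.3, -0.06]
  ]
}}

```text
t: 6.42
tool_pos: [430.9, 295.6, 165.9]
eef_rot: [1.0, 0.0, 0.0, -0.0]
ft_force: [-0.4, 0.2, 0.6]
opening: 0.47
finger_force: 0.0
```

```bash
python3 - <<'E'
from h import *
st(); c=cam('wrist','w3.png'); P=wpts(c)
x,y,z=P[...,0],P[...,1],P[...,2]
m=(abs(x-431)<30)&(abs(y-296)<19)&(z>20)
q=P[m&(z>102)&(z<111)];print('tabtop',len(q),q.mean(0),cv2.minAreaRect(q[:,:2].astype(np.float32)))
q=P[m&(z>30)&(z<42)];print('base',len(q),q.mean(0),cv2.minAreaRect(q[:,:2].astype(np.float32)))
im=c['frame'].copy(); im[m&(z>102)&(z<111)]=(255,0,0)
cv2.imwrite('pics/w3m.png',im[150:384,150:370,::-1])
E
```

```text
t 6.42 [430.9 295.6 165.9] yaw 0.02 tilt [0.    0.001] F [-0.4  0.2  0.6] 0.46984258609924606
tabtop 465 [430.54751782 298.06346238 105.60857873] ((430.0942077636719, 298.28839111328125), (10.094772338867188, 23.664426803588867), 0.8281980752944946)
base 215 [441.50055397 297.99345562  39.12483697] ((439.3606872558594, 298.1706237792969), (15.602872848510742, 32.8333625793457), 0.042180225253105164)
```

View pics/w3m.png

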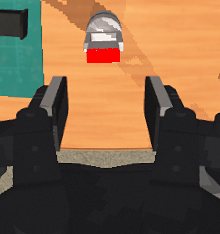

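Red marks the tab top, (430.1, 298.3), yaw 0.8°, size 10×24, height 105.6 — all matching the spec. Grasping.

Request:
{"api": "apply_moves", "payload": {
  "deltas": [
    [0, 0, -0.014, -0.1, -0.3, 1, -0.06],
    [0, 0, -0.014, -0.1, -0.3, 3, -0.06],
    [0, 0, -0.014, -0.1, -0.3, 5, -0.06],
    [0, 0, -0.014, -0.1, -0.3, 6.5, -0.06],
    [0, 0, -0.014, -0.1, -0.3, 7.6, -0.06],
    [0, 0, -0.014, -0.1, -0.3, 8.0, -0.06],
    [0, 0, -0.014, -0.1, -0.3, 8.0, -0.06],
    [0, 0, -0.014, -0.1, -0.3, 8.0, -0.3],
    [0, 0, -0.014, -0.1, -0.3, 8.0, -0.5],
    [0, 0, -0.014, -0.1, -0.3, 8.0, -0.7],
    [0, 0, -0.014, -0.1, -0.3, 8.0, -0.7],
    [0, 0, -0.014, -0.1, -0.3, 8.0, -0.8],
    [0, 0, -0.014, -0.1, -0.3, 8.0, -0.9],
    [0, 0, -0.014, -0.1, -0.3, 8.0, -0.9],
    [0, 0, -0.014, -0.1, -0.3, 8.0, -0.9],
    [0, 0, -0.014, -0.1, -0.3, 8.0, -0.9]
  ]
}}

```text
t: 7.8
tool_pos: [429.7, 299.8, 86.1]
eef_rot: [1.0, 0.008, 0.0, -0.0]
ft_force: [1.0, -2.7, 5.4]
opening: 0.265
finger_force: 60.0
```

```bash
python3 - <<'E'
from h import *
st(); print(robot.sense()['finger_force'])
E
```

```text
t 7.8 [429.7 299.8  86.1] yaw 0.95 tilt [0.001 0.   ] F [ 1.  -2.7  5.4] 0.26470586698574483
60.02832233905792
```

```bash
python3 -c "
from h import *
row([525.8,-95.9,290],-2.2)"
```

```text
[-0.    -0.001  0.055] [  8.97  39.72 -20.39]
```

Request:
{"api": "apply_moves", "payload": {
  "deltas": [
    [0, 0, 0, 0, 0, -1, -0.9],
    [0, 0, 0, 0, 0, -4, -0.9],
    [0, 0, 0, 0, 0, -8, -0.9],
    [0, 0, 0, 0.2, 1, -12, -0.9],
    [0, 0, 0, 0.5, 3, -16, -0.9],
    [0, 0, 0, 1, 6, -19, -0.9],
    [0, 0, 0, 2, 10, -20.4, -0.9],
    [0, 0, 0, 3, 14, -20.4, -0.9],
    [0, 0, 0.02, 4, 18, -20.4, -0.9],
    [0, 0, 0.04, 5, 22, -20.4, -0.9],
    [0, 0, 0.055, 6, 26, -20.4, -0.9],
    [0, 0, 0.055, 7, 30, -20.4, -0.9],
    [0, 0, 0.055, 7.8, 33.5, -20.4, -0.9],
    [0, 0, 0.055, 8.4, 36.5, -20.4, -0.9],
    [0, 0, 0.055, 8.8, 38.5, -20.4, -0.9],
    [0, 0, 0.055, 9, 39.5, -20.4, -0.9],
    [0, 0, 0.055, 9, 39.7, -20.4, -0.9],
    [0, 0, 0.055, 9, 39.7, -20.4, -0.9],
    [0, 0, 0.055, 9, 39.7, -20.4, -0.9],
    [0, 0, 0.055, 9, 39.7, -20.4, -0.9]
  ]
}}

```text
t: 9.47
tool_pos: [525.7, -94.4, 289.4]
eef_rot: [1.0, -0.019, 0.0, -0.0]
ft_force: [0.4, -1.0, -3.0]
opening: 0.264
finger_force: 59.6
```

```bash
python3 - <<'E'
from h import *
st(); print(robot.sense()['finger_force'])
c=cam('wrist','w4.png'); s=cam('side','s4.png'); Pw,Ps=wpts(c),pts(s)
T=c['s']['tool_pos']
for n,P in(('w',Pw),('s',Ps)):
    m=(np.hypot(P[...,0]-T[0],P[...,1]-T[1])<26)
    for lo,hi in((-88,-50),(-40,-8),(-4,30)):
        q=P[m&(P[...,2]-T[2]>lo)&(P[...,2]-T[2]<hi)]-T
        if len(q)>5:print(n,lo,len(q),q.mean(0).round(1),q.min(0).round(1),q.max(0).round(1))
h=Pw[60:250,200:300].reshape(-1,3);h=h[(h[:,2]>103)&(h[:,2]<116)&(abs(h[:,1]+97.5)<6)&(h[:,0]<570)];print('tip',len(h),h.mean(0) if len(h) else 0,h.min(0),h.max(0))
cv2.imwrite('pics/z4.png',np.hstack([c['frame'][60:380,100:420],cv2.resize(s['frame'][60:220,200:360],(320,320))])[:,:,::-1])
E
```

```text
t 9.47 [525.7 -94.4 289.4] yaw -2.13 tilt [0.    0.001] F [ 0.4 -1.  -3. ] 0.2635308857481919
59.57090198993683
w -88 441 [ 13.8  -1.8 -65.3] [  1.5 -17.9 -84.9] [ 17.5  16.  -50.2]
w -40 871 [  2.   -0.3 -31.5] [ -8.3 -16.4 -40. ] [ 9.2 15.8 -8. ]
w -4 3097 [ 4.7  0.1 16.5] [-12.7 -24.7  -3.5] [11.7 24.9 30. ]
s -88 142 [ -1.6   9.6 -66.2] [-16.6  -3.5 -86. ] [ 15.1  14.8 -50. ]
s -40 62 [ -0.3   5.4 -27.3] [ -8.7 -17.6 -39.9] [10.7 15.4 -9.8]
s -4 116 [-1.4 14.  16.1] [-11.7 -19.9  -3.5] [11.5 24.6 30. ]
tip 32 [556.65247686 -97.07168021 110.12944736] [553.80029051 -99.85367042 104.39717829] [559.18549567 -94.29306742 112.77027022]
```

View pics/z4.png

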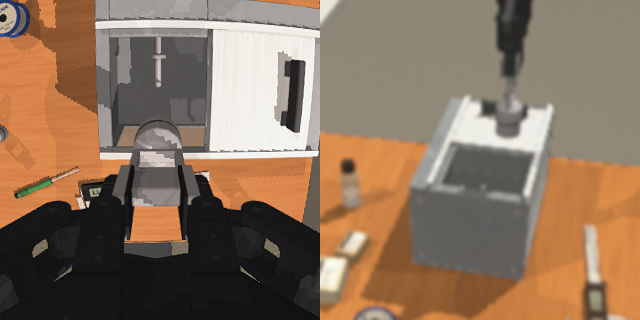

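Weight grasped upright (base centred to ~0.5 mm under the TCP). The hook tip is at (556.6, -97.1), so the seat is about (572.9, -97.7). Lowering in front of the tip, starting with a stop above the roof to settle.

Request:
{"api": "apply_moves", "payload": {
  "deltas": [
    [0, 0, 0, 0, 0, 1.5, -0.9],
    [0, 0, 0, 0, 0, 3, -0.9],
    [0, 0, 0, 0, 0, 3.7, -0.9],
    [0, 0, 0, 0, 0, 4, -0.9],
    [0, 0, 0, 0, 0, 4, -0.9],
    [0, 0, 0, 0, 0, 4, -0.9]
  ]
}}

```text
t: 10.07
tool_pos: [526.3, -95.6, 250.1]
eef_rot: [1.0, -0.019, 0.001, 0.0]
ft_force: [0.1, 0.3, -2.3]
opening: 0.261
finger_force: 59.5
```

```bash
python3 - <<'E'
from h import *
st(); row([525.8,-95.9,125.8],-2.2)
E
```

```text
t 10.07 [526.3 -95.6 250.1] yaw -2.19 tilt [ 0.001 -0.   ] F [ 0.1  0.3 -2.3] 0.2610199840033282
[ 0.    -0.001  0.   ] [-0.06  0.03 12.43]
```

Request:
{"api": "apply_moves", "payload": {
  "deltas": [
    [0, 0, 0, 0, 0, 0.7, -0.9],
    [0, 0, 0, 0, 0, 1.8, -0.9],
    [0, 0, 0, 0, 0, 3, -0.9],
    [0, 0, 0, 0, 0, 4.2, -0.9],
    [0, 0, 0, 0, 0, 5.4, -0.9],
    [0, 0, 0, 0, 0, 6.6, -0.9],
    [0, 0, 0, 0, 0, 7.8, -0.9],
    [0, 0, 0, 0, 0, 9, -0.9],
    [0, 0, 0, 0, 0, 10.2, -0.9],
    [0, 0, 0, 0, 0, 11.2, -0.9],
    [0, 0, 0, 0, 0, 11.9, -0.9],
    [0, 0, 0, 0, 0, 12.3, -0.9],
    [0, 0, 0, 0, 0, 12.4, -0.9],
    [0, 0, 0, 0, 0, 12.4, -0.9],
    [0, 0, 0, 0, 0, 12.4, -0.9],
    [0, 0, 0, 0, 0, 12.4, -0.9]
  ]
}}

```text
t: 11.4
tool_pos: [526.3, -95.7, 126.1]
eef_rot: [1.0, -0.019, 0.001, -0.0]
ft_force: [0.4, 0.8, -2.3]
opening: 0.259
finger_force: 59.5
```

```bash
python3 - <<'E'
from h import *
st(); row([572.9,-97.7,125.8],-2.2)
c=cam('wrist','w5.png');P=wpts(c);T=c['s']['tool_pos'];print(T)
h=P[(abs(P[...,1]+97.5)<6)&(P[...,0]>550)&(P[...,0]<568)&(P[...,2]>85)&(P[...,2]<118)]
print(len(h),h.mean(0) if len(h) else 0,h.min(0),h.max(0))
cv2.imwrite('pics/z5.png',c['frame'][100:340,130:390,::-1])
E
```

```text
t 11.4 [526.3 -95.7 126.1] yaw -2.22 tilt [0.002 0.   ] F [ 0.4  0.8 -2.3] 0.2590001618501178
[-0.    -0.002 -0.   ] [4.66 0.02 0.04]
[526.32600333 -95.71774583 126.09663979]
347 [560.50934617 -97.61660047 103.81838859] [ 552.92268291 -101.20705314   95.7744769 ] [567.8044233  -93.87677508 112.52406887]
```

View pics/z5.png

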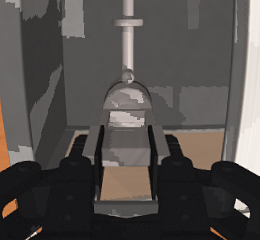

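The hook tip is centred in front of the eye (crop px 127,75), with the weight inside the opening and clear of the walls. Sliding onto the rod.

Request:
{"api": "apply_moves", "payload": {
  "deltas": [
    [0, 0, 0, 0.3, 0, 0, -0.9],
    [0, 0, 0, 0.8, 0, 0, -0.9],
    [0, 0, 0, 1.3, 0, 0, -0.9],
    [0, 0, 0, 1.8, 0, 0, -0.9],
    [0, 0, 0, 2.3, 0, 0, -0.9],
    [0, 0, 0, 2.8, 0, 0, -0.9],
    [0, 0, 0, 3.0, 0, 0, -0.9],
    [0, 0, 0, 3.0, 0, 0, -0.9],
    [0, 0, 0, 3.0, 0, 0, -0.9]
  ]
}}

```text
t: 12.2
tool_pos: [555.7, -96.9, 125.2]
eef_rot: [1.0, -0.019, -0.0, -0.0]
ft_force: [0.6, 0.0, -3.3]
opening: 0.265
finger_force: 59.5
```

```bash
python3 - <<'E'
from h import *
st(); row([572.9,-97.7,125.8],-2.2)
E
```

```text
t 12.2 [555.7 -96.9 125.2] yaw -2.23 tilt [-0.001  0.   ] F [ 0.6  0.  -3.3] 0.2648457491931128
[-0.     0.001 -0.001] [ 1.72  0.01 -0.07]
```

Request:
{"api": "apply_moves", "payload": {
  "deltas": [
    [0, 0, 0, 0.4, 0, 0, -0.9],
    [0, 0, 0, 0.9, 0, 0, -0.9],
    [0, 0, 0, 1.4, 0, 0, -0.9],
    [0, 0, 0, 1.7, 0, 0, -0.9],
    [0, 0, 0, 1.7, 0, 0, -0.9],
    [0, 0, 0, 1.7, 0, 0, -0.9],
    [0, 0, 0, 1.7, 0, 0.4, -0.9],
    [0, 0, 0, 1.7, 0, 0.8, -0.9],
    [0, 0, 0, 1.7, 0, 1.2, -0.9],
    [0, 0, 0, 1.7, 0, 1.4, -0.9],
    [0, 0, 0, 1.7, 0, 1.4, -0.9],
    [0, 0, 0, 1.7, 0, 1.4, -0.9]
  ]
}}

```text
t: 13.2
tool_pos: [572.6, -97.6, 111.1]
eef_rot: [1.0, -0.019, -0.0, 0.0]
ft_force: [1.4, -0.3, -3.2]
opening: 0.266
finger_force: 59.5
```

```bash
python3 - <<'E'
from h import *
st()
E
```

```text
t 13.2 [572.6 -97.6 111.1] yaw -2.22 tilt [-0.001 -0.   ] F [ 1.4 -0.3 -3.2] 0.26586139314273904
```

Still carried by the gripper (-3.2 N); lowering in 0.5 mm steps.

Request:
{"api": "apply_moves", "payload": {
  "deltas": [
    [0, 0, 0, 0, 0, 0.05, -0.9],
    [0, 0, 0, 0, 0, 0.1, -0.9],
    [0, 0, 0, 0, 0, 0.15, -0.9],
    [0, 0, 0, 0, 0, 0.15, -0.9]
  ]
}}

```text
t: 13.53
tool_pos: [572.9, -97.5, 110.0]
eef_rot: [1.0, -0.019, 0.0, 0.0]
ft_force: [0.4, -0.3, -3.1]
opening: 0.262
finger_force: 59.5
```

```bash
python3 - <<'E'
from h import *
st()
E
```

```text
t 13.53 [572.9 -97.5 110. ] yaw -2.22 tilt [ 0. -0.] F [ 0.4 -0.3 -3.1] 0.2615404061967225
```

Request:
{"api": "apply_moves", "payload": {
  "deltas": [
    [0, 0, 0, 0, 0, 0.05, -0.9],
    [0, 0, 0, 0, 0, 0.1, -0.9],
    [0, 0, 0, 0, 0, 0.1, -0.9],
    [0, 0, 0, 0, 0, 0.1, -0.9]
  ]
}}

```text
t: 13.87
tool_pos: [573.0, -97.6, 109.7]
eef_rot: [1.0, -0.019, 0.0, 0.0]
ft_force: [-3.0, 1.5, 2.6]
opening: 0.263
finger_force: 60.1
```

```bash
python3 - <<'E'
from h import *
st()
E
```

```text
t 13.87 [573.  -97.6 109.7] yaw -2.21 tilt [ 0.001 -0.   ] F [-3.   1.5  2.6] 0.26305289552362954
```

The load is now on the hook (+2.6 N). Releasing gently.

Request:
{"api": "apply_moves", "payload": {
  "deltas": [
    [0, 0, 0, 0, 0, 0, -0.42],
    [0, 0, 0, 0, 0, 0, -0.38],
    [0, 0, 0, 0, 0, 0, -0.32],
    [0, 0, 0, 0, 0, 0, -0.25],
    [0, 0, 0, 0, 0, 0, -0.15],
    [0, 0, 0, 0, 0, 0, -0.15],
    [0, 0, 0, 0, 0, 0, -0.15],
    [0, 0, 0, 0, 0, 0, -0.15]
  ]
}}

```text
t: 14.53
tool_pos: [572.8, -97.5, 108.8]
eef_rot: [1.0, -0.019, -0.0, 0.0]
ft_force: [-0.2, -0.3, -0.1]
opening: 0.425
finger_force: 0.0
```

```bash
python3 - <<'E'
from h import *
st(); c=cam('wrist');P=wpts(c);T=c['s']['tool_pos']
m=(abs(P[...,0]-T[0])<14)&(abs(P[...,1]-T[1])<14)
q=P[m&(P[...,2]>124)&(P[...,2]<134)];print(len(q),q.mean(0),cv2.minAreaRect(q[:,:2].astype(np.float32)))
E
```

```text
t 14.53 [572.8 -97.5 108.8] yaw -2.22 tilt [-0. -0.] F [-0.2 -0.3 -0.1] 0.4251712146700273
1185 [574.52869442 -97.22045443 129.0138802 ] ((573.5741577148438, -97.15974426269531), (23.896398544311523, 10.950202941894531), 88.57771301269531)
```

Hanging free at the seat: tab top at z 129, upright. Retracting straight up, then going over the bar.

Request:
{"api": "apply_moves", "payload": {
  "deltas": [
    [0, 0, 0, 0, 0, -0.7, -0.15],
    [0, 0, 0, 0, 0, -2, -0.15],
    [0, 0, 0, 0, 0, -4, -0.15],
    [0, 0, 0, 0, 0, -7, -0.15],
    [0, 0, 0, 0, 0, -9.6, -0.06],
    [0, 0, 0, 0, 2, -9.6, -0.06],
    [0, 0, 0, -0.5, 5, -9.6, -0.06],
    [0, 0, 0, -1.5, 9, -9.6, -0.06],
    [0, 0, 0, -2, 12.0, -9.6, -0.06],
    [0, 0, 0, -2, 13.4, -9.6, -0.06],
    [0, 0, 0, -2, 13.8, -9.6, -0.06],
    [0, 0, 0, -2, 13.8, -9.6, -0.06],
    [0, 0, 0, -2, 13.8, -9.6, -0.06],
    [0, 0, 0, -2, 13.8, -9.6, -0.06]
  ]
}}

```text
t: 15.75
tool_pos: [547.8, -233.6, 205.0]
eef_rot: [1.0, -0.019, 0.0, -0.0]
ft_force: [-0.2, 0.4, -0.0]
opening: 0.47
finger_force: 0.0
```

```bash
python3 - <<'E'
from h import *
st(); c=cam('wrist');P=wpts(c)
q=P[(P[...,2]>165)&(P[...,2]<171)&(abs(P[...,1]+235)<12)];print(len(q),cv2.minAreaRect(q[:,:2].astype(np.float32)))
row([550,-235,153.5],-2.2)
E
```

```text
t 15.75 [ 547.8 -233.6  205. ] yaw -2.15 tilt [0. 0.] F [-0.2  0.4 -0. ] 0.47035610802393435
1263 ((548.6924438476562, -235.23300170898438), (7.561304092407227, 71.61026763916016), 87.67414855957031)
[-0.    -0.     0.001] [0.22 0.14 5.15]
```

Request:
{"api": "apply_moves", "payload": {
  "deltas": [
    [0, 0, 0, 0.1, 0.1, 1.5, -0.06],
    [0, 0, 0, 0.1, 0.1, 3, -0.06],
    [0, 0, 0, 0.1, 0.1, 4.5, -0.06],
    [0, 0, 0, 0.1, 0.1, 5.15, -0.06],
    [0, 0, 0, 0.1, 0.1, 5.15, -0.5],
    [0, 0, 0, 0.1, 0.1, 5.15, -0.5],
    [0, 0, 0, 0.1, 0.1, 5.15, -0.5],
    [0, 0, 0, 0.1, -0.8, 5.15, -0.5],
    [0, 0, 0, 0.1, -1.8, 5.15, -0.5],
    [0, 0, 0, 0.1, -2.8, 5.15, -0.5],
    [0, 0, 0, 0.1, -3.8, 5.15, -0.5],
    [0, 0, 0, 0.1, -4.8, 5.15, -0.5],
    [0, 0, 0, 0.1, -5.8, 5.15, -0.5],
    [0, 0, 0, 0.1, -6.8, 5.15, -0.5],
    [0, 0, 0, 0.1, -7.8, 5.15, -0.5],
    [0, 0, 0, 0.1, -8.8, 5.15, -0.5],
    [0, 0, 0, 0.1, -9.6, 5.15, -0.5],
    [0, 0, 0, 0.1, -10.2, 5.15, -0.5],
    [0, 0, 0, 0.1, -10.2, 5.15, -0.5],
    [0, 0, 0, 0.1, -10.2, 5.15, -0.5]
  ]
}}

```text
t: 17.47
tool_pos: [552.0, -132.1, 152.9]
eef_rot: [1.0, -0.019, -0.001, -0.0]
ft_force: [-0.2, -0.0, -0.7]
opening: 0.246
finger_force: 0.0
```

```bash
python3 - <<'E'
from h import *
st()
E
```

```text
t 17.47 [ 552.  -132.1  152.9] yaw -2.21 tilt [-0.001  0.001] F [-0.2 -0.  -0.7] 0.24554246210876055
```

Request:
{"api": "apply_moves", "payload": {
  "deltas": [
    [0, 0, 0, 0, -0.3, 0, -0.5],
    [0, 0, 0, 0, -0.6, 0, -0.5],
    [0, 0, 0, 0, -0.8, 0, -0.5],
    [0, 0, 0, 0, -1.0, 0, -0.5],
    [0, 0, 0, 0, -1.2, 0, -0.5],
    [0, 0, 0, 0, -1.2, 0, -0.5]
  ]
}}

```text
t: 17.97
tool_pos: [552.5, -121.0, 153.1]
eef_rot: [1.0, -0.019, -0.001, 0.0]
ft_force: [-0.5, -3.2, -2.2]
opening: 0.25
finger_force: 1.3
```

```bash
python3 - <<'E'
from h import *
st()
E
```

```text
t 17.97 [ 552.5 -121.   153.1] yaw -2.22 tilt [-0.001 -0.   ] F [-0.5 -3.2 -2.2] 0.24965619553436696
```

Pushing a couple of mm more to confirm the stop, then backing off and lifting.

Request:
{"api": "apply_moves", "payload": {
  "deltas": [
    [0, 0, 0, 0, -0.1, 0, -0.5],
    [0, 0, 0, 0, -0.2, 0, -0.5],
    [0, 0, 0, 0, -0.2, 0, -0.5],
    [0, 0, 0, 0, -0.2, 0, -0.5]
  ]
}}

```text
t: 18.3
tool_pos: [552.5, -120.8, 153.1]
eef_rot: [1.0, -0.02, -0.001, 0.001]
ft_force: [0.0, -9.5, -3.2]
opening: 0.252
finger_force: 4.8
```

Request:
{"api": "apply_moves", "payload": {
  "deltas": [
    [0, 0, 0, 0, 0.4, 0, -0.4],
    [0, 0, 0, 0, 0.6, 0, -0.2],
    [0, 0, 0, 0, 0.6, 0, -0.1],
    [0, 0, 0, 0, 0.6, -2, -0.1],
    [0, 0, 0, 0, 0.6, -5, -0.1],
    [0, 0, 0, 0, 0.6, -8, -0.1],
    [0, 0, 0, 0, 0.6, -10, -0.1],
    [0, 0, 0, 0, 0.6, -10, -0.1],
    [0, 0, 0, 0, 0.6, -10, -0.1],
    [0, 0, 0, 0, 0.6, -10, -0.1]
  ]
}}

```text
t: 19.13
tool_pos: [552.3, -124.3, 252.7]
eef_rot: [1.0, -0.019, -0.0, -0.0]
ft_force: [-0.2, 0.1, 0.1]
opening: 0.45
finger_force: 0.0
```

```bash
python3 - <<'E'
from h import *
st(); c=cam('wrist','w6.png');P=wpts(c)
q=P[(P[...,2]>165)&(P[...,2]<171)&(abs(P[...,1]+127)<20)&(abs(P[...,0]-553)<45)];print(len(q),cv2.minAreaRect(q[:,:2].astype(np.float32)))
s=cam('side','s6.png')
cv2.imwrite('pics/z6.png',np.hstack([c['frame'][20:340,100:420],cv2.resize(s['frame'][90:210,230:350],(320,320))])[:,:,::-1])
E
```

```text
t 19.13 [ 552.3 -124.3  252.7] yaw -2.22 tilt [-0.001  0.001] F [-0.2  0.1  0.1] 0.4497832619517643
866 ((552.1110229492188, -127.11740112304688), (7.800723552703857, 72.21200561523438), 87.65869140625)
```

View pics/z6.png

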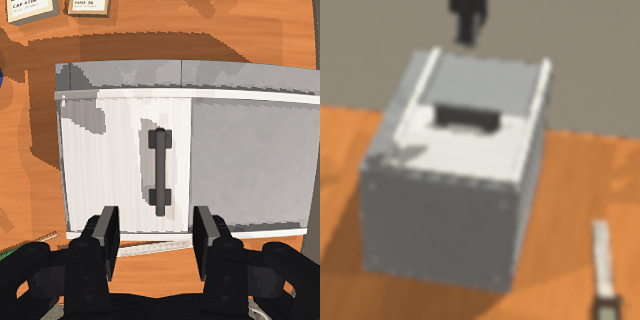

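The lid is shut: the bar has moved 108 mm to y -127.1, and the stop was felt at 9.5 N. Handing in.

```bash
python3 -c "
from h import *
print(robot.finish_job())"
```

```text
the job is handed in; nothing more can be done
None
```

I hung the larger weight on the hook, slid the lid shut to its stop (108 mm of travel), left the other things alone and handed the job in at about 19 s; no verdict came back.

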